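# Hold in a recessed reset button with a pen

## Task

The data logger (small white box on the desk behind the screen) has to be reset: its red button sits at the bottom of the round hole with the red ring in its lid, too deep for a finger. Take the white-and-blue pen out of the wooden pen stand, reach its point down through the hole and push the button fully down, and finish while still gripping the pen upright and holding the button down with it (do not let go or lift off). Leave the black pen and the pencil standing in the stand and do not disturb the yellow-capped jar.

Things in the scene. Friction and masses are not known exactly. Their poses are not given: they have to be found in the camera images.
- pen_centre (a point): middle of the white ballpoint pen with blue ends: 145 mm long, 9 to 12 mm thick. It stands point down (leaning up to 3 degrees) in one of the two outer sockets of the wooden stand, the black pen in the other. y axis: down along the pen; point 72.5 mm below, end 72.5 mm above this point. A grip 25 to 35 mm above this point clears the stand below and leaves room for the pen's end
- pen_tip (a point): the writing point of the white pen, its lower end; same axes as pen_centre
- hole (a point): centre of the mouth of the round hole in the lid of the fixed logger, marked by a red ring 28 mm across, 60 mm above the desk; z up. It goes straight down, 18 mm wide, mouth chamfered to 24 mm. Logger 100 mm along x, 75 mm along y; its middle lies 22 mm along +x and 15 mm along +y from the hole. A 215 mm high cabinet stands beyond its +y side
- button_top (a point): centre of the top of the red button in the hole, 15 mm wide, flat; unpressed it lies 18 mm below the mouth of the hole (42 mm above the desk); it moves straight down with the button
- reset_button (a joint): how far the button is pushed down: 0 = up, 0.008 m = fully down on its stop. A spring pushes back with about 1 N at first, 4.5 N when fully down; it springs up when let go.
- stand: wooden pen stand fixed to the desk, 36 x 104 mm and 69 mm high, origin at the centre of its underside, z up, three sockets in a row along its y axis, 38 mm apart; each is 50 mm deep, 15 x 13 mm wide (the middle one 9 mm square), with its floor 19 mm above the desk. A screen 375 mm high and 34 mm thick stands between robot and work, 0.48 m from the base axis, square to the direction 30 degrees to the right of ahead: pass over it
- black_pen: black pen, 145 mm long, upright in the stand's other outer socket; origin half-way up (92 mm above the desk), y axis down along the pen
- pencil: green pencil, 123 mm long, upright in the stand's middle socket; origin half-way up (81 mm above the desk), y axis up along the pencil
- jar: white specimen jar with yellow cap, 54 mm wide, 76 mm high, loose on the desk behind the work; origin at the centre of its underside

How it is judged:
By the outcome, as a careful person would: the job done as asked, in the order asked, and still so for the second after the job is handed in, while the arm keeps its last pose, push and grip.
It also fails if it takes over 51 s, if anything falls off the work surface, if the arm or the gripper's body presses on something with over 40 N, if the wrist force passes 120 N, or if a joint passes its speed limit or range.

## Robot

A 6-joint arm with a two-finger parallel gripper is mounted at the origin on a cart in front of the work surface, level with it; the furniture and walls round the work are solid. World frame = base frame: x ahead of the robot, y to its left, z up, the work surface at z = 0. Lengths are in m, angles in rad, forces in N, time in s.
With the tool pointing down it reaches from about 0.375 to 0.975 m from the base axis. Payload 3.8 kg.
Tool frame: the origin (TCP) lies where the fingers leave the gripper's body, on its centre line; the fingertips stand 73 mm ahead of it and the grasp point (between the pads) lies 54 mm ahead of it; z points along the fingers, y is the line along which they close (so a half turn about z gives the same grasp; the last joint's range is limited). The gripper opens to 85 mm and grips with 20 to 120 N. Pads are 22 mm wide; open, the fingers measure 114 mm over their backs; the gripper's body (76 mm by 85 mm) begins 54 mm behind the grasp point. The pads swing forward as they close: fully open they stand 13 mm farther back than shut.
Start: joints at [-1.14, 0.264, 1.604, -0, 1.274, -0.037], TCP at [0.304, -0.602, 0.304] pointing down, gripper open.
Joint ranges: [-2.63, 2.63], [-0.94, 2.18], [0.31, 2.57], [-1.31, 4.45], [0, 2.66], [-2.55, 2.55]. Speed limits (rad/s): [2.57, 2.57, 3.14, 3.14, 3.14, 3.14].

## Interface

Orientations are given as [roll, pitch, yaw] about the fixed x, y, z axes, in that order (R = Rz(yaw) Ry(pitch) Rx(roll)).
In Python, from bench import sense, viewer, manip, nets gives the robot as it stands.
- The arm moves only by the tool apply_moves, never from a script. Its argument "series" is a list of rows, each a list of 4 numbers: the shift along the tool's x, y, z in mm, then the turn about the tool's z in degrees. In form: [[dx, dy, dz, yaw], ...]. A call has exactly 8 rows; each row shifts and turns the commanded pose from where the row before left it, along the tool's axes as they then stand; what a row does not reach is not made up. A row lasts 1/10 s, in which the tool goes at most 50 mm and 8.59 degrees, less where a joint would pass 70% of its speed; a pose out of reach is approached as far as the arm can. A call with a gripper value outside its range is refused whole. "fingers" is the gripper's target within -1 to 1 (shut at 1, half-way at 0, fully open at -1), set as the call begins (left out, the last holds). The fingers move at their own pace and stop on an object; "newtons" is the grip in N (left out, the last holds). Time passes only in rows, so rows that do not move let the fingers close, or fill a call up. It gives the time, the measured TCP pose, the force, the opening and the grip force at its end, in the units of the state.
- sense(): the state, without advancing time (a new reading comes with each control period).
- viewer.capture(name): name is "scene" or "side" or "wrist"; returns a dict with "image" (400x640x3 uint8, blue, green, red), "camera_matrix" (3x3 intrinsics, pixels), "R" (3x3) and "t" (3): a world point X has camera coordinates R X + t. Camera axes: x right, y down, z forward; pixel columns grow to the right and rows downward; lengths in m; the calibration is good to about 2 mm. A picture is of the moment at which its call begins. There is no depth.
- manip.job_done(): hands the job in; it is judged then, once.
Trained networks look in a picture, given as the dict that the camera call returned (one of the last four; its "shot" number tells which), for a name from the list of things; names that differ only in an ending like _2 or _b are one class to them, and where a whole thing is asked for, a point or a joint stands for the part that bears it (a point fixed in the world has none). Each returns a list of dicts, best first, with "conf" (0 to 1); they miss things now and then, are a little off and sometimes report something else, mostly with a low value. They report only what shows in the picture. A call takes as long as a camera call.
- nets.search_frame(picture, target): "centre" ([x, y, z] in m, in the coordinates of the camera as it stood for that picture, good to about 4 mm: the middle of the surface that is visible of it).
The state is a dict: "clock": time; "qpos": joint angles; "joint_velocities": joint speeds; "joint_torque": joint torques, N m; "ee_pos": TCP position; "orientation": TCP orientation; "force": force on the tool from outside, world axes, zero at the start; "torque": the same for the moment, N m; "grip_width": finger opening in m; "gripper_force": force on a finger pad.
Only numpy, scipy, OpenCV 4.12 (cv2) and the standard library are available. Lean on these libraries where they do the work, as an engineer would, in place of code of your own. Each camera call takes 0.05 s, during which the arm holds its last target. There are 200 camera calls.

## Working session

There is one attempt and no reset: what is moved stays moved. The work goes in short steps, Python scripts to look and compute and a tool call to move; the robot and the scene stay as the last step left them, time stands still between calls to the robot, and variables do not carry over. Pictures are saved under pics/ and viewed, at most 10 in all, crops included, and the job is handed in when it is done.

Besides the shell and the picture viewer there is one more tool, called after "Request:" as a command line: name --pt "numbers of a row" for each row, then --argument value for the rest. apply_moves: Moves the arm, as the interface text tells. Its arguments: {"type":"object","properties":{"series":{"type":"array"},"fingers":{"type":"number"},"newtons":{"type":"number"}},"required":["series"]}

```bash
mkdir -p pics; ls
cat > h.py <<'E'
import numpy as np, cv2
from bench import sense, viewer, manip, nets
def cap(n,tag=None):
    p=viewer.capture(n)
    if tag: cv2.imwrite(f'pics/{tag}.png',p['image'])
    return p
def find(p,t,k=2):
    out=[]
    for d in nets.search_frame(p,t)[:k]:
        c=np.array(d['centre']); w=np.array(p['R']).T@(c-np.array(p['t'])); out.append((np.round(w,4).tolist(),round(d['conf'],2)))
    return out
def proj(p,X):
    c=np.array(p['R'])@np.array(X)+p['t']; u=np.array(p['camera_matrix'])@c; return u[:2]/u[2]
def campos(p): return -np.array(p['R']).T@p['t']
def ray(p,px):
    d=np.array(p['R']).T@np.linalg.inv(p['camera_matrix'])@np.array([px[0],px[1],1.]); return campos(p),d/np.linalg.norm(d)
E
python3 - <<'E'
from h import *
s=sense(); print({k:np.round(v,3).tolist() for k,v in s.items()})
for n in ('scene','side','wrist'):
    p=cap(n,n+'1'); print(n,campos(p).round(3))
    for t in ('pen_centre','hole','button_top','stand','black_pen','pencil','jar'): print(' ',t,find(p,t))
E
```

```text
pics
{'clock': 0.0, 'qpos': [-1.14, 0.265, 1.605, -0.0, 1.274, -0.037], 'joint_velocities': [0.0, 0.0, 0.0, 0.0, -0.001, -0.001], 'joint_torque': [0.001, -51.511, -36.732, -0.0, 0.013, 0.0], 'ee_pos': [0.304, -0.602, 0.303], 'orientation': [-3.139, -0.0, 0.468], 'force': [0.121, 0.91, 0.003], 'torque': [-0.002, 0.052, -0.033], 'gripper_force': 0.0, 'grip_width': 0.086}
scene [ 1.065 -0.376  0.766]
  pen_centre [([0.4957, -0.3677, 0.1173], 0.52)]
  hole [([0.6539, -0.2372, 0.0594], 0.58)]
  button_top []
  stand [([0.477, -0.3837, 0.0546], 0.58)]
  black_pen [([0.4291, -0.4069, 0.1159], 0.57)]
  pencil []
  jar [([0.7101, -0.3941, 0.0776], 0.8)]
side [ 0.596 -1.108  0.567]
  pen_centre [([0.4934, -0.3665, 0.1138], 0.51)]
  hole [([0.6408, -0.252, 0.0497], 0.76)]
  button_top []
  stand [([0.4629, -0.3951, 0.0478], 0.94)]
  black_pen [([0.4359, -0.4078, 0.1155], 0.53)]
  pencil [([0.4598, -0.3841, 0.1014], 0.44)]
  jar [([0.6945, -0.4096, 0.0603], 0.78), ([0.4601, -0.386, 0.1018], 0.36)]
wrist [ 0.365 -0.572  0.374]
  pen_centre []
  hole []
  button_top []
  stand []
  black_pen []
  pencil []
  jar []
```

View pics/scene1.png

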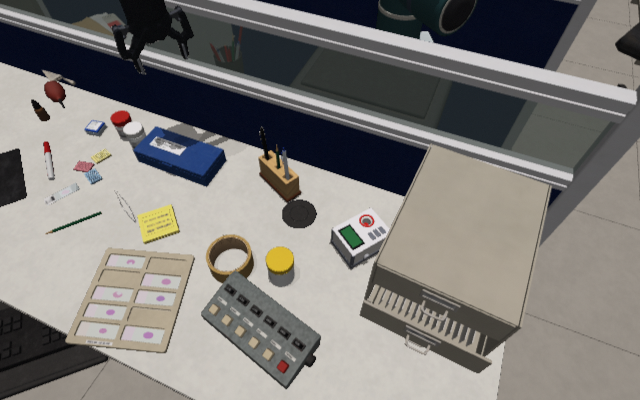

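View pics/side1.png

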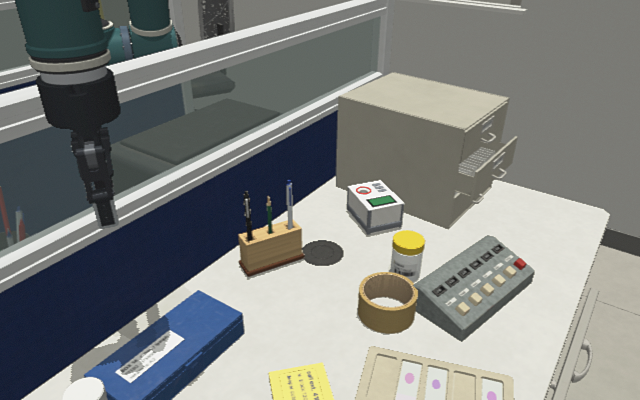

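Scene view: white pen at (285,162), hole ring at (367,220). Side view: white pen at (289,205), ring at (362,190). The black pen is at the far end of the stand, and the jar stays clear of the path.

```bash
cat >> h.py <<'E'
def tri(rays):
    A=np.zeros((3,3));b=np.zeros(3)
    for o,d in rays:
        P=np.eye(3)-np.outer(d,d);A+=P;b+=P@o
    x=np.linalg.solve(A,b); return x,[round(float(np.linalg.norm(np.cross(x-o,d))),4) for o,d in rays]
def ring(p,guess,r=25):
    im=p['image'].astype(int);B,G,R=im[...,0],im[...,1],im[...,2]
    m=((R>110)&(G<90)&(B<90)).astype(np.uint8)
    u,v=proj(p,guess);k=np.zeros_like(m);cv2.circle(k,(int(u),int(v)),r,1,-1);m&=k
    ys,xs=np.nonzero(m)
    if len(xs)<8: return None
    h=cv2.convexHull(np.stack([xs,ys],1).astype(np.float32)); 
    return cv2.fitEllipse(h)
def plane(p,px,z):
    o,d=ray(p,px); return o+d*(z-o[2])/d[2]
E
python3 - <<'E'
from h import *
rs=[]
for n in ('scene','side'):
    p=cap(n); e=ring(p,[.647,-.245,.06]); print(n,e, plane(p,e[0],.06).round(4)); rs.append(ray(p,e[0]))
    u=proj(p,[.495,-.367,.11]).astype(int); c=p['image'][u[1]-60:u[1]+60,u[0]-80:u[0]+80]
    cv2.imwrite(f'pics/c_{n}.png',cv2.resize(c,None,fx=4,fy=4,interpolation=cv2.INTER_CUBIC)); print(u)
print(tri(rs))
p=cap('wrist'); s=sense()
print('cam fwd',np.array(p['R'])[2].round(3),'right',np.array(p['R'])[0].round(3),'off',(campos(p)-s['ee_pos']).round(3),p['camera_matrix'][0],plane(p,(320,200),.1).round(3))
E
```

```text
scene ((366.2643127441406, 220.50338745117188), (11.422310829162598, 13.83682918548584), 107.44386291503906) [ 0.6207 -0.2101  0.06  ]
[285 165]
side ((363.1153869628906, 190.00518798828125), (6.573736190795898, 14.073127746582031), 93.31465148925781) [ 0.6211 -0.2077  0.06  ]
[290 207]
(array([ 0.62119724, -0.21025088,  0.06127103]), [0.0002, 0.0002])
cam fwd [-0.242 -0.122 -0.963] right [ 0.451 -0.893 -0.   ] off [0.06  0.031 0.07 ] [329.28938548   0.         314.10190051] [ 0.298 -0.611  0.1  ]
```

Request:
apply_moves --pt "15 -7 0 0" --pt "32 -14 0 0" --pt "35 -16 0 0" --pt "35 -16 0 0" --pt "35 -16 0 0" --pt "32 -14 0 0" --pt "20 -9 0 0" --pt "6 -3 0 0" --fingers -1 --newtons 40

```text
clock: 2.15
ee_pos: [0.4507, -0.4201, 0.304]
orientation: [-3.141, -0.001, 0.471]
force: [0.6, 0.5, 0.3]
grip_width: 0.085
gripper_force: 0.0
```

Run:
```python
from h import *
s=sense(); print(s['clock'],s['ee_pos'],s['orientation'],s['qpos'])
p=cap('wrist','w2')
for t in ('pen_centre','hole','stand','black_pen','pencil','jar'): print(' ',t,find(p,t))
e=ring(p,[.621,-.21,.06],40); print(e,e and plane(p,e[0],.06))
for X in ([.495,-.367,.0915],[.621,-.21,.06]): print(proj(p,X))
```

```text
2.15 [ 0.45070848 -0.4201011   0.30403617] [-3.14121074e+00 -8.62083629e-04  4.71072834e-01] [-7.91107491e-01  1.53660122e-01  1.73563718e+00  9.86963546e-04
  1.25239752e+00  3.08306825e-01]
  pen_centre [([0.4966, -0.3695, 0.1578], 0.66)]
  hole []
  stand [([0.462, -0.3839, 0.0672], 0.78)]
  black_pen [([0.4272, -0.4094, 0.1311], 0.59)]
  pencil [([0.461, -0.383, 0.1118], 0.72)]
  jar []
None None
[281.69844151 112.0411223 ]
[ 172.00665413 -134.44539349]
```

View pics/w2.png

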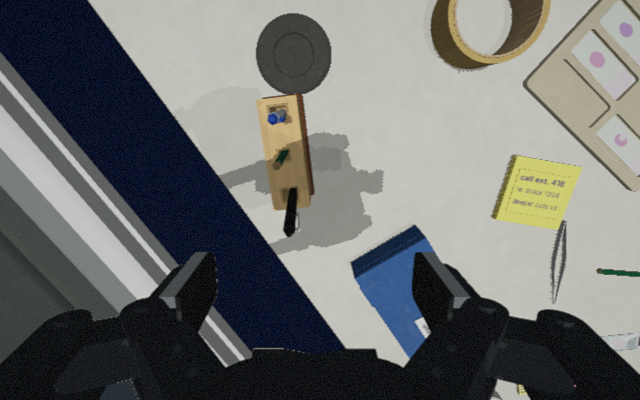

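Wrist view: stand seen from above, white pen's blue end at (272,119) in the upper socket, pencil at (283,157), black pen at (291,210).

Run:
```python
from h import *
X=[.495,-.367,.13]; cs=[]
for n,hw in (('scene',22),('side',33),('wrist',30)):
    p=cap(n); 
    u=proj(p,X).round().astype(int); 
    if n=='side': u=u+[0,5]
    c=p['image'][u[1]-hw:u[1]+hw,u[0]-hw:u[0]+hw][:, :]
    cs.append(cv2.resize(c,(264,264),interpolation=cv2.INTER_NEAREST)); print(n,u-hw,264/(2*hw))
cv2.imwrite('pics/comp3.png',cv2.resize(np.hstack(cs),None,fx=1,fy=1))
```

```text
scene [263 137] 6.0
side [257 169] 4.0
wrist [243  77] 4.4
```

View pics/comp3.png

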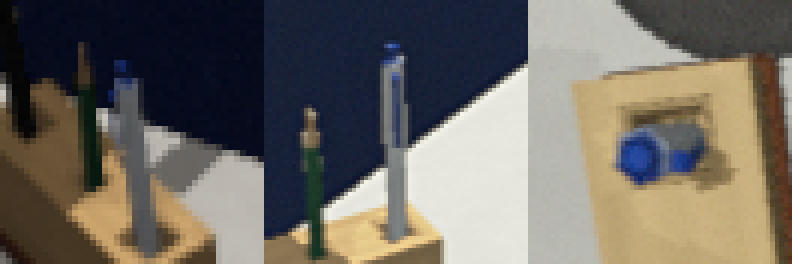

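Composite: pen top at scene px (282.8,147.5), side (288.5,180), wrist (268,112.2); the pen enters the stand at scene (287.5,178.2), side (290.2,227.2). Clip is on the side-camera side.

Run:
```python
from h import *
P={n:cap(n) for n in ('scene','side','wrist')}
T={'scene':(282.8,147.5),'side':(288.5,180),'wrist':(268,112.2)}
B={'scene':(287.5,178.2),'side':(290.2,227.2)}
print(tri([ray(P[n],T[n]) for n in T])); print(tri([ray(P[n],B[n]) for n in B]))
for n in B: print(plane(P[n],B[n],.069))
# cabinet edge & logger in scene
for q in ((430,150),(375,265)): print(plane(P['scene'],q,.215).round(3))
```

```text
(array([ 0.49298632, -0.36921515,  0.16396428]), [0.0002, 0.0001, 0.0003])
(array([ 0.49347311, -0.36426853,  0.06630146]), [0.0008, 0.0008])
[ 0.49663039 -0.36455919  0.069     ]
[ 0.49336187 -0.36734406  0.069     ]
[ 0.578 -0.099  0.215]
[ 0.799 -0.249  0.215]
```

Request:
apply_moves --pt "10 -4 0 -1" --pt "18 -8 0 -1" --pt "18 -8 0 -1" --pt "12 -6 0 0" --pt "4 -2 0 0" --pt "0 0 20 0" --pt "0 0 20 0" --pt "0 0 10 0"

```text
clock: 3.6
ee_pos: [0.4894, -0.3683, 0.2519]
orientation: [-3.139, 0.001, 0.52]
force: [0.2, 0.7, 0.3]
grip_width: 0.0849
gripper_force: 0.0
```

Run:
```python
from h import *
s=sense(); print(s['clock'],s['ee_pos'],s['orientation'],s['force'])
def rel(X):
    y=s['orientation'][2];d=np.array(X)-s['ee_pos'];return [round(1000*v,1) for v in (d[0]*np.cos(y)+d[1]*np.sin(y), d[0]*np.sin(y)-d[1]*np.cos(y),-d[2])]
print('to grasp tool mm',rel([.4937,-.3674,.178]))
p=cap('wrist','w4')
for t in ('pen_centre','stand'): print(t,find(p,t))
print(proj(p,[.493,-.369,.164]))
```

```text
3.6 [ 0.4893699  -0.36829792  0.25194385] [-3.13919015e+00  1.22825987e-03  5.20267337e-01] [0.18275027 0.74811212 0.26582559]
to grasp tool mm [np.float64(4.2), np.float64(1.4), np.float64(73.9)]
pen_centre [([0.496, -0.3665, 0.1335], 0.98)]
stand [([0.4666, -0.3742, 0.0683], 0.56)]
[319.77325599 237.03717198]
```

View pics/w4.png

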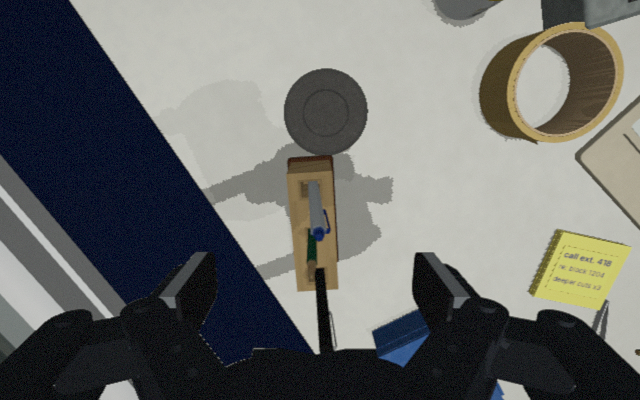

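The pen's blue end shows at (319,236), where my estimate predicts (320,237), so I can descend on it.

Request:
apply_moves --pt "4 1 8 0" --pt "0 0 16 0" --pt "0 0 18 0" --pt "0 0 16 0" --pt "0 0 10 0" --pt "0 0 5 0" --pt "0 0 1 0" --pt "0 0 0 0"

```text
clock: 4.55
ee_pos: [0.4943, -0.368, 0.1802]
orientation: [3.141, -0.0, 0.52]
force: [0.0, 0.0, 0.4]
grip_width: 0.0853
gripper_force: 0.0
```

Request:
apply_moves --pt "0 0 0 0" --pt "0 0 0 0" --pt "0 0 0 0" --pt "0 0 0 0" --pt "0 0 0 0" --pt "0 0 0 0" --pt "0 0 0 0" --pt "0 0 0 0" --fingers 1 --newtons 50

```text
clock: 5.35
ee_pos: [0.4936, -0.3669, 0.1798]
orientation: [-3.139, 0.0, 0.52]
force: [-2.5, 4.8, 3.4]
grip_width: 0.0095
gripper_force: 48.9
```

Run:
```python
from h import *
s=sense(); print(s['clock'],s['ee_pos'],s['orientation'],s['force'],s['grip_width'],s['gripper_force'])
```

```text
5.35 [ 0.49360136 -0.36693699  0.17975921] [-3.13934290e+00  3.38585288e-04  5.20172724e-01] [-2.48816716  4.75988083  3.36564012] 0.009518490807094195 48.911077628144994
```

Request:
apply_moves --pt "0 0 -3 0" --pt "0 0 -8 0" --pt "0 0 -14 0" --pt "0 0 -18 0" --pt "0 0 -18 0" --pt "0 0 -14 0" --pt "0 0 -8 0" --pt "0 0 -3 0"

```text
clock: 6.15
ee_pos: [0.4948, -0.3685, 0.2681]
orientation: [3.138, -0.001, 0.52]
force: [0.2, 0.5, -0.0]
grip_width: 0.0095
gripper_force: 48.4
```

Run:
```python
from h import *
s=sense(); print(s['clock'],s['ee_pos'],s['orientation'],s['force'],s['grip_width'],s['gripper_force'])
y=s['orientation'][2]; t=np.array(s['ee_pos'])+[0,0,-.054-.1065]; print(t)
cs=[]
for n,hw in (('scene',30),('side',40),('wrist',50)):
    p=cap(n); u=proj(p,t+[0,0,.04]).round().astype(int); c=p['image'][u[1]-hw:u[1]+hw,u[0]-hw:u[0]+hw]
    cs.append(cv2.resize(c,(264,264),interpolation=cv2.INTER_NEAREST)); print(n,u-hw,264/(2*hw),proj(p,t),find(p,'pen_tip'))
cv2.imwrite('pics/comp5.png',np.hstack(cs))
```

```text
6.15 [ 0.49477156 -0.36854473  0.26806937] [ 3.13798269e+00 -1.12048948e-03  5.20121144e-01] [ 0.23421035  0.48254039 -0.02246712] 0.00950787783435125 48.41343935695477
[ 0.49477156 -0.36854473  0.10756937]
scene [254 124] 4.4 [284.74490342 166.32866042] [([0.5003, -0.369, 0.1716], 0.73)]
side [250 148] 3.3 [290.43470135 208.84060342] [([0.4938, -0.3682, 0.1547], 0.77)]
wrist [267 172] 2.64 [316.73128038 203.48364384] [([0.4961, -0.3643, 0.2188], 0.93)]
```

View pics/comp5.png

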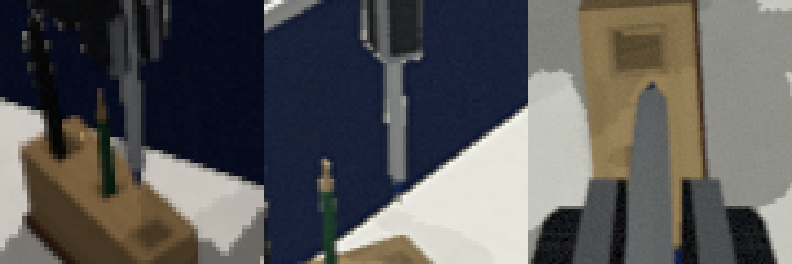

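Composite: pen lifted free, tip at scene (285,165), side (290,207), wrist (314,203). The pencil and black pen are still standing.

Run:
```python
from h import *
s=sense(); P={n:cap(n) for n in ('scene','side','wrist')}
t,e=tri([ray(P['scene'],(284.9,165.5)),ray(P['side'],(290.1,207.7)),ray(P['wrist'],(313.8,202.9))]); print(t,e)
y=s['orientation'][2]
for h in (t,):
    d=h-np.array(s['ee_pos']); a=np.array([d[0]*np.cos(y)+d[1]*np.sin(y),d[0]*np.sin(y)-d[1]*np.cos(y),-d[2]]); print('tip in tool',a.round(4))
Y=np.radians(-30.); H=np.array([.6212,-.2102])
off=np.array([a[0]*np.cos(Y)+a[1]*np.sin(Y),a[0]*np.sin(Y)-a[1]*np.cos(Y)]); T=H-off; print('TCP target',T)
d=T-np.array(s['ee_pos'])[:2]; print('shift in present tool axes',d[0]*np.cos(y)+d[1]*np.sin(y),d[0]*np.sin(y)-d[1]*np.cos(y))
```

```text
[ 0.49411668 -0.36714591  0.10896334] [0.001, 0.0001, 0.001]
tip in tool [0.0006 0.     0.1557]
TCP target [ 0.6207179  -0.20991977]
shift in present tool axes 0.18855926302217135 -0.07350558541461868
```

Request:
apply_moves --pt "10 -4 0 0" --pt "24 -9 0 0" --pt "32 -12 0 0" --pt "34 -13 0 0" --pt "34 -13 0 0" --pt "30 -12 0 0" --pt "18 -7 0 0" --pt "6 -3 0 0"

```text
clock: 7.4
ee_pos: [0.6221, -0.209, 0.2657]
orientation: [-3.141, -0.0, 0.523]
force: [-0.3, 0.4, 1.5]
grip_width: 0.0095
gripper_force: 48.4
```

Request:
apply_moves --pt "0 0 0 4" --pt "0 0 0 8" --pt "0 0 0 8.5" --pt "0 0 0 8.5" --pt "0 0 0 8.5" --pt "0 0 0 8.5" --pt "0 0 0 8" --pt "0 0 0 6"

```text
clock: 8.2
ee_pos: [0.6202, -0.212, 0.2658]
orientation: [3.141, 0.0, -0.533]
force: [0.1, -0.2, -0.2]
grip_width: 0.0093
gripper_force: 48.4
```

```bash
cat > look.py <<'E'
from h import *
import sys
tag=sys.argv[1]
s=sense(); print(s['clock'],s['ee_pos'],s['orientation'],s['force'],s['grip_width'],s['qpos'])
H=[.6212,-.2102,.06]; t=np.array(s['ee_pos'])+[0,0,-.1557]; cs=[]
for n,hw in (('scene',36),('side',36),('wrist',66)):
    p=cap(n); u=proj(p,(t+H)/2).round().astype(int); c=p['image'][u[1]-hw:u[1]+hw,u[0]-hw:u[0]+hw]
    cs.append(cv2.resize(c,(264,264),interpolation=cv2.INTER_NEAREST)); print(n,u-hw,264/(2*hw),'tip',proj(p,t).round(1),'hole',proj(p,H).round(1))
    e=ring(p,H,45); print(e, e and plane(p,e[0],.06).round(4))
cv2.imwrite(f'pics/{tag}.png',np.hstack(cs))
E
python3 look.py comp6
```

```text
8.2 [ 0.62019466 -0.21202441  0.26577565] [ 3.14086493e+00  3.83234580e-04 -5.33311111e-01] [ 0.14599684 -0.16257782 -0.1700247 ] 0.009305323267990528 [-3.67135889e-01  2.52624011e-01  1.68935123e+00 -7.01988530e-04
  1.20011582e+00  1.73722587e+00]
scene [331 178] 3.6666666666666665 tip [368.  206.6] hole [366.3 220.7]
((366.3416442871094, 220.21908569335938), (12.550851821899414, 14.70087718963623), 100.5409927368164) [ 0.62   -0.2098  0.06  ]
side [328 144] 3.6666666666666665 tip [364.  168.8] hole [363.2 190.6]
((363.0699462890625, 189.89352416992188), (7.956685543060303, 14.499560356140137), 91.53247833251953) [ 0.621  -0.2072  0.06  ]
wrist [246 130] 2.0 tip [313.  205.2] hole [310.8 188.5]
((310.5937805175781, 188.8527069091797), (34.83601760864258, 35.597747802734375), 82.87027740478516) [ 0.621  -0.2099  0.06  ]
```

View pics/comp6.png

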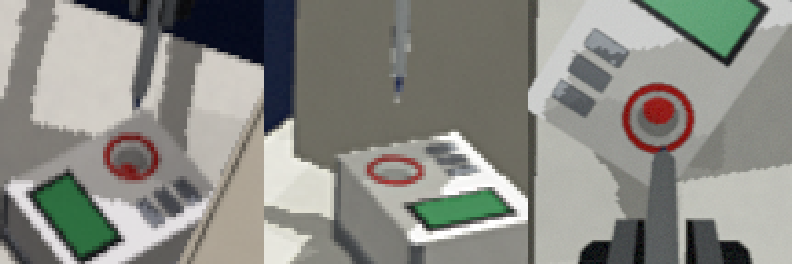

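Composite: tip at scene (368,207), side (364,171), wrist (314,205). The ring is centred at wrist (310.6,188.9) with the red button visible in it.

Run:
```python
from h import *
s=sense();P={n:cap(n) for n in ('scene','side','wrist')}
t,e=tri([ray(P['scene'],(367.9,206.9)),ray(P['side'],(364.,171)),ray(P['wrist'],(314.2,204.8))]); print('tip',t,e)
print('tri hole',tri([ray(P['scene'],(366.3,220.3)),ray(P['side'],(363.1,190)),ray(P['wrist'],(310.6,188.85))]))
y=s['orientation'][2]; print(s['ee_pos'])
for d in (np.array([.6210,-.2099,.06])-t,): print('shift tool',1000*np.array([d[0]*np.cos(y)+d[1]*np.sin(y),d[0]*np.sin(y)-d[1]*np.cos(y),-d[2]]))
```

```text
tip [ 0.61950601 -0.21195046  0.10614123] [0.0011, 0.0013, 0.0002]
tri hole (array([ 0.62121778, -0.20992536,  0.06128301]), [0.0003, 0.0002, 0.0005])
[ 0.6203744 -0.2117882  0.2658236]
shift tool [ 0.26311922 -2.52332568 46.14123333]
```

Request:
apply_moves --pt "0 -1.5 0 0" --pt "0 -1 4 0" --pt "0 0 8 0" --pt "0 0 9 0" --pt "0 0 8 0" --pt "0 0 5 0" --pt "0 0 2 0" --pt "0 0 0 0"

```text
clock: 9.3
ee_pos: [0.622, -0.2087, 0.2292]
orientation: [3.141, 0.001, -0.527]
force: [0.2, 0.3, 0.2]
grip_width: 0.0094
gripper_force: 48.4
```

```bash
python3 look.py comp7
```

```text
9.3 [ 0.62196825 -0.20874294  0.22924825] [ 3.14140220e+00  9.49092854e-04 -5.26988638e-01] [0.24678763 0.28266453 0.22180507] 0.009449506406164248 [-3.61753681e-01  2.82354634e-01  1.72208810e+00 -3.49709513e-05
  1.13811741e+00  1.73604587e+00]
scene [331 183] 3.6666666666666665 tip [367.7 217.4] hole [366.3 220.7]
((366.1839599609375, 220.25750732421875), (12.39486026763916, 14.433523178100586), 102.54978942871094) [ 0.6201 -0.2101  0.06  ]
side [328 152] 3.6666666666666665 tip [363.9 184.4] hole [363.2 190.6]
((363.0, 190.0), (7.628060817718506, 14.590181350708008), 92.68144226074219) [ 0.6208 -0.2077  0.06  ]
wrist [248 137] 2.0 tip [313.1 205.6] hole [315.3 200.4]
((315.05126953125, 200.61228942871094), (38.95541763305664, 40.651702880859375), 83.82745361328125) [ 0.6211 -0.2099  0.06  ]
```

View pics/comp7.png

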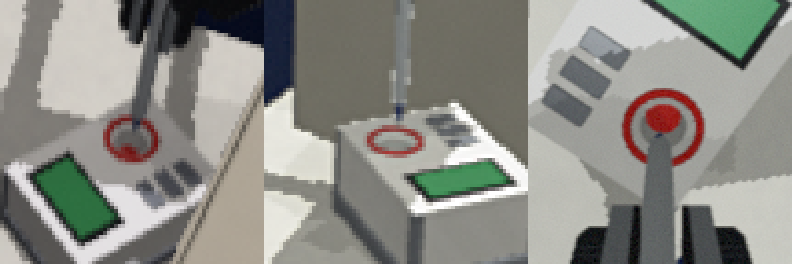

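Composite: tip at wrist (313.3,204.3), scene (367.3,216.6), side (364.6,183.7), just above the mouth. The ring centre is wrist (315,200.6).

Run:
```python
from h import *
s=sense();P={n:cap(n) for n in ('scene','side','wrist')}
q={'scene':(367.3,216.8),'side':(364.4,184),'wrist':(313.3,204.3)}
t,e=tri([ray(P[n],q[n]) for n in q]); print('tip',t,e)
for n in q: print(plane(P[n],q[n],.0695))
y=s['orientation'][2]; print(s['ee_pos'])
d=np.array([.6211,-.2099,.06])-t; print('shift tool',1000*np.array([d[0]*np.cos(y)+d[1]*np.sin(y),d[0]*np.sin(y)-d[1]*np.cos(y),-d[2]]))
```

```text
tip [ 0.62273179 -0.20990407  0.07554035] [0.0008, 0.0004, 0.0006]
[ 0.61789674 -0.20841618  0.0695    ]
[ 0.6231716  -0.19963973  0.0695    ]
[ 0.62177435 -0.20875353  0.0695    ]
[ 0.62244935 -0.20891953  0.23036925]
shift tool [-1.41240883  0.81722106 15.54034646]
```

Request:
apply_moves --pt "-1 1 0 0" --pt "0 0 3 0" --pt "0 0 5 0" --pt "0 0 5 0" --pt "0 0 5 0" --pt "0 0 4 0" --pt "0 0 2 0" --pt "0 0 0 0"

```text
clock: 10.4
ee_pos: [0.6206, -0.209, 0.2052]
orientation: [3.141, 0.001, -0.527]
force: [0.1, 0.5, -0.5]
grip_width: 0.01
gripper_force: 48.4
```

Request:
apply_moves --pt "0 0 1 0" --pt "0 0 1 0" --pt "0 0 1 0" --pt "0 0 1 0" --pt "0 0 0 0" --pt "0 0 0 0" --pt "0 0 0 0" --pt "0 0 0 0"

```text
clock: 11.2
ee_pos: [0.6209, -0.2092, 0.2021]
orientation: [-3.142, -0.0, -0.527]
force: [-0.3, -0.5, 1.5]
grip_width: 0.0096
gripper_force: 48.5
```

```bash
python3 look.py comp8
```

```text
11.2 [ 0.62093999 -0.2092378   0.20211582] [-3.14151688e+00 -4.34814293e-04 -5.27088581e-01] [-0.31993641 -0.53682927  1.45689432] 0.009556361903547712 [-3.63031210e-01  3.04056634e-01  1.74753240e+00  4.22334283e-06
  1.08956227e+00  1.73485173e+00]
scene [330 186] 3.6666666666666665 tip [366.  224.1] hole [366.3 220.7]
((366.278564453125, 220.22396850585938), (12.394302368164062, 14.931469917297363), 102.36164855957031) [ 0.62   -0.2099  0.06  ]
side [327 157] 3.6666666666666665 tip [362.7 196.2] hole [363.2 190.6]
((363.00665283203125, 189.9955596923828), (7.624429702758789, 14.579926490783691), 92.76725006103516) [ 0.6209 -0.2076  0.06  ]
wrist [247 142] 2.0 tip [313.  205.3] hole [314.  210.1]
((313.74261474609375, 210.41055297851562), (43.754642486572266, 45.685768127441406), 85.7767105102539) [ 0.6211 -0.21    0.06  ]
```

View pics/comp8.png

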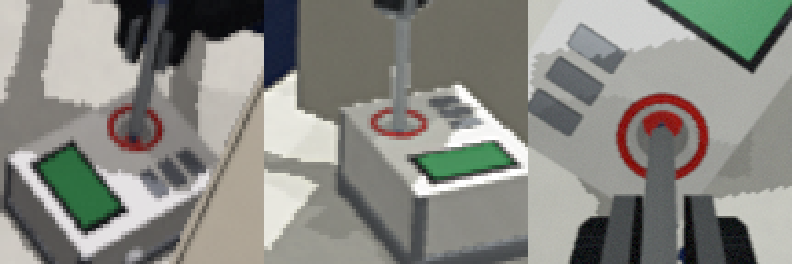

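The tip is inside the hole and touching the button, with the ring centred around the pen and a force of about 1.5 N. Pressing on.

Request:
apply_moves --pt "0 0 1 0" --pt "0 0 1 0" --pt "0 0 1.5 0" --pt "0 0 1.5 0" --pt "0 0 1 0" --pt "0 0 1 0" --pt "0 0 0 0" --pt "0 0 0 0"

```text
clock: 12.15
ee_pos: [0.6208, -0.2099, 0.1949]
orientation: [3.141, -0.001, -0.527]
force: [-2.4, -5.1, 4.4]
grip_width: 0.0094
gripper_force: 49.3
```

Request:
apply_moves --pt "0 0 0.5 0" --pt "0 0 0.5 0" --pt "0 0 0.5 0" --pt "0 0 0.5 0" --pt "0 0 0 0" --pt "0 0 0 0" --pt "0 0 0 0" --pt "0 0 0 0"

```text
clock: 12.95
ee_pos: [0.6209, -0.2099, 0.1935]
orientation: [3.141, -0.001, -0.527]
force: [-2.8, -4.3, 6.0]
grip_width: 0.0095
gripper_force: 49.3
```

Request:
apply_moves --pt "0 0.5 0 0" --pt "0 0.5 0 0" --pt "0 0.5 0 0" --pt "0 0.5 0 0" --pt "0 0 0 0" --pt "0 0 0 0" --pt "0 0 0 0" --pt "0 0 0 0"

```text
clock: 13.75
ee_pos: [0.6206, -0.2102, 0.1934]
orientation: [-3.14, -0.001, -0.527]
force: [0.3, -0.1, 4.7]
grip_width: 0.009
gripper_force: 49.3
```

```bash
python3 -c "
from h import *
for i in range(3):
    s=sense(); cap('wrist','w9'); print(s['ee_pos'],s['force'].round(2),s['torque'].round(3),s['grip_width'])"
```

```text
[ 0.62060951 -0.21023917  0.19338785] [ 0.29 -0.08  4.7 ] [ 0.188 -0.156  0.01 ] 0.009030268877536602
[ 0.62060179 -0.21024305  0.19337142] [-0.    0.42  5.13] [ 0.102 -0.101  0.001] 0.009288391703984355
[ 0.62061948 -0.21023638  0.19338287] [0.51 0.25 5.12] [ 0.139 -0.102 -0.04 ] 0.009475697361606866
```

Request:
apply_moves --pt "0 0 0.5 0" --pt "0 0 0.5 0" --pt "0 0 0.5 0" --pt "0 0 0.5 0" --pt "0 0 0 0" --pt "0 0 0 0" --pt "0 0 0 0" --pt "0 0 0 0"

```text
clock: 14.7
ee_pos: [0.621, -0.2104, 0.1925]
orientation: [-3.14, -0.002, -0.527]
force: [-0.7, 1.1, 9.4]
grip_width: 0.0097
gripper_force: 49.7
```

```bash
python3 -c "
from h import *
for i in range(3):
    s=sense(); cap('wrist','w10'); print(s['ee_pos'],s['force'].round(2),s['torque'].round(3),s['grip_width'])"
```

```text
[ 0.62099383 -0.21037873  0.19251594] [-0.73  1.14  9.41] [0.216 0.035 0.032] 0.00974662373861907
[ 0.62101264 -0.21035346  0.19249911] [-0.6   0.91  8.79] [0.168 0.092 0.014] 0.009370217066853107
[ 0.62102209 -0.21035588  0.19250154] [-0.59  0.76  8.39] [ 0.274  0.021 -0.074] 0.009874596124048557
```

Request:
apply_moves --pt "0 0 0.5 0" --pt "0 0 0.5 0" --pt "0 0 0 0" --pt "0 0 0 0" --pt "0 0 0 0" --pt "0 0 0 0" --pt "0 0 0 0" --pt "0 0 0 0" --newtons 60

```text
clock: 15.65
ee_pos: [0.6212, -0.2104, 0.1921]
orientation: [-3.14, -0.003, -0.527]
force: [-1.3, 0.6, 10.6]
grip_width: 0.0094
gripper_force: 58.3
```

```bash
python3 -c "
from h import *
for i in range(3):
    s=sense(); cap('wrist'); print(s['ee_pos'],s['force'].round(2))"; python3 look.py comp11
```

```text
[ 0.62121559 -0.21042861  0.19213741] [-1.29  0.58 10.59]
[ 0.62119717 -0.21044377  0.19212764] [-1.72  1.27 11.09]
[ 0.6212003  -0.21045581  0.192099  ] [-0.74  0.73 12.14]
15.8 [ 0.62121883 -0.21044156  0.19215483] [-3.13980490e+00 -2.97944472e-03 -5.26854294e-01] [-1.36924886  1.73364355 10.95241509] 0.009196916565054433 [-3.65134658e-01  3.13173889e-01  1.75553598e+00  1.46481527e-03
  1.06965481e+00  1.73181164e+00]
scene [330 188] 3.6666666666666665 tip [364.9 226.8] hole [366.3 220.7]
((366.17694091796875, 220.2436981201172), (12.404250144958496, 14.74488353729248), 106.28085327148438) [ 0.62   -0.2101  0.06  ]
side [327 160] 3.6666666666666665 tip [362.6 200.8] hole [363.2 190.6]
((363.0867919921875, 190.08477783203125), (7.394616603851318, 14.566205978393555), 91.24008178710938) [ 0.621 -0.208  0.06 ]
wrist [247 145] 2.0 tip [313.3 205.9] hole [312.9 216.5]
((312.6419677734375, 216.89125061035156), (45.58760452270508, 47.664161682128906), 92.19172668457031) [ 0.621  -0.2099  0.06  ]
```

View pics/comp11.png

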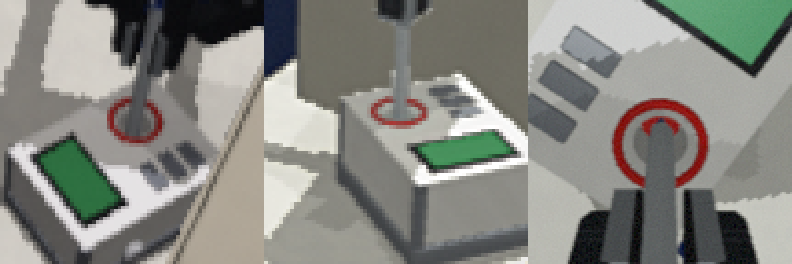

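The pen stands upright in the centred ring with the button visibly sunk. The steady 11 N is well above the 4.5 N spring, so the button is on its stop.

```bash
python3 -c "
from h import *
print(manip.job_done())"
```

```text
the job is handed in; nothing more can be done
None
```

I handed the job in at about 16 s. The white pen is gripped upright in the hole, holding the reset button on its stop at a steady 11 N or so; the black pen and pencil were last seen standing in the stand after the lift, and nothing went near the jar.

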